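Wind the sample stage to its mark with the removable crank

TASK

Fit the red crank all the way down onto the square shaft of the sample stage and wind it clockwise until the carriage's orange pointer stands in line with the green mark. Then lift the crank off, leaving the carriage at the mark, and lay it flat on the black rubber pad again with both its hub and its knob over the pad. Move the carriage only with the crank, and leave the other things on the table where they are.

Things in the scene. Friction and masses are not known exactly. Their poses are not given: they have to be found in the camera images.
- crank_hub (a point): loose red crank, 300 g: centre of its steel hub (34 x 34 mm, 36 mm tall, point 18 mm above the underside), with a 17.6 mm square hole through from top to bottom. x runs along the arm to the knob, z up. The arm (18 mm wide, 12 mm thick, level with the hub's underside) ends 87 mm from the hub's axis. Grasp the hub across y. It starts flat on the pad, the same way up as in use.
- crank_knob (a point): centre of the crank's upright round black knob, 20 mm thick, 65 mm from the hub's axis. It does not spin; it stands from 12 to 52 mm above the crank's underside, this point at 32 mm. Push it from the side to wind the crank.
- shaft_seat (a point): point on the axis of the stage's upright 16 mm square shaft, at the top of the brass collar (38 mm across) on which the hub rests, 92 mm above the table. x and y are square to the shaft's flats and turn with it. Clockwise seen from above drives the carriage to the stage's -y, 16 mm per radian. Stiff (about 3 N at the knob); stays where it is left. The hub has a few degrees of play.
- shaft_tip (a point): top of the square shaft, 30 mm above the collar's top; the last 5 mm taper from 16 to 10 mm wide. The crank fits in any of the four quarter turns.
- pointer (a point): top of the orange upright pointer (6 mm wide, 95 mm above the table) on the sliding carriage with the blue vial rack. Axes as the stage's: x to its back, y along its rail; clockwise winding moves it towards -y. Everything under the crank's sweep is lower than the collar.
- mark_top (a point): top of the green upright mark (6 mm wide, top 95 mm above the table) fixed on the stage's scale behind the pointer, 17.5 mm from it in x. Axes as the stage's; in line means that pointer and mark have the same place along y, within 4 mm. At the start the mark is 24 to 63 mm towards -y from the pointer.
- carriage: the sliding carriage of the stage with its blue vial rack, pointer and toothed bar; origin on the stage's underside. Not to be touched.
- rest_pad: fixed black rubber pad, 170 mm along its x, 100 mm along its y, 6 mm thick; origin at the centre of its underside. The crank starts on it and must end on it.
- screwdriver: bystander: small orange-handled screwdriver, 168 mm long, lying near the front edge; origin at its underside
- tape_roll: bystander: roll of beige tape, 60 mm across, 19 mm high, near the front edge; origin at its underside
- cleaner_jar: bystander: white capped jar, 52 mm across, 67 mm high, near the front edge; origin at its underside
- timer: bystander: dark flat countdown timer, 72 mm square, 18 mm high, beyond the pad; origin at its underside
- standard_bottle: bystander: clear bottle with a blue cap, 56 mm across, 102 mm high, beyond the pad; origin at its underside
There are look-alikes about, which are no part of the job. Of the things that look like the part that bears crank_hub, the larger one is meant.

How it is judged (in metres and radians):
On the way, in this order (a step that is already met when the one before it is completed fails the run):
1. the crank is fully down on the square shaft (horizontal distance between crank_hub and shaft_seat below 0.004 m and z of crank_hub in the frame of shaft_seat below 0.024 m and angle between crank_hub's own z axis and vertical below 0.15 rad), for 0.2 s.
2. with the crank still on the shaft, the pointer stands in line with the mark (within 4 mm), at rest (all of step 1 and y of pointer in the frame of mark_top between -0.004 and 0.004 m and linear speed of carriage below 0.005 m/s), for 0.3 s.
At the end, for the whole second after the job is handed in: The pointer is in line with the mark along the stage's rail within 4 mm, and the crank lies flat (within 0.08 rad, no more than 5 mm above the pad) on the rubber pad with hub centre and knob centre over the pad (y of pointer in the frame of mark_top between -0.004 and 0.004 m and x of crank_hub in the frame of rest_pad between -0.085 and 0.085 m and y of crank_hub in the frame of rest_pad between -0.05 and 0.05 m and x of crank_knob in the frame of rest_pad between -0.085 and 0.085 m and y of crank_knob in the frame of rest_pad between -0.05 and 0.05 m and z of crank_hub in the frame of rest_pad below 0.029 m and angle between crank_hub's own z axis and vertical below 0.08 rad and linear speed of carriage below 0.005 m/s); the robot touches nothing.
It fails at once if the robot pushes the carriage or its rack directly (over 3 N) (contact force between any of the fingers, the arm and carriage above 3 N).
It fails at once if a bystander is moved more than 3 cm (distance of any of screwdriver, tape_roll, cleaner_jar, timer, standard_bottle from where it was at the start of the episode above 0.03 m).
It also fails if it takes over 72 s, if anything falls off the work surface, if the arm or the gripper's body presses on something with over 40 N, if the wrist force passes 120 N, or if a joint passes its speed limit or range.

ROBOT

A 6-joint arm with a two-finger parallel gripper is mounted at the origin on a cart in front of the work surface, level with it; the furniture and walls round the work are solid. World frame = base frame: x ahead of the robot, y to its left, z up, the work surface at z = 0. Lengths are in mm, angles in rad, forces in N, time in s.
With the tool pointing down it reaches from about 350 to 975 mm from the base axis. Payload 7.1 kg.
Tool frame: the origin (TCP) lies midway between the tips of the shut fingers; the grasp point (between the pads) lies 19 mm behind it (ctrl.hold_point_z is the distance from the TCP to the grasp point, in mm); x points along the fingers, y is the direction in which the jaws open and shut, and the axes are right-handed (so a half turn about x gives the same grasp; the last joint's range is limited). The gripper opens to 88 mm and grips with 3 to 60 N. Pads are 20 mm wide; open, the fingers measure 115 mm over their backs; the gripper's body (75 mm by 178 mm) begins 61 mm behind the grasp point.
Start: joints at [-1.162, 0.423, 1.63, -0, 1.089, -0.019], TCP at [259.309, -568.651, 222.675] pointing down, gripper open.
Joint ranges: [-3, 3], [-0.9, 2.11], [0.09, 2.58], [-1.31, 4.45], [0.11, 2.69], [-2.54, 2.54]. Speed limits (rad/s): [2.39, 2.39, 3.01, 3.14, 3.14, 3.14].

INTERFACE

Orientations are given as a rotation vector (axis times angle).
In Python, from workcell import ctrl, get_image, calibration gives the robot as it stands.
- The arm moves only by the tool move_arm, never from a script. Its argument "rows" is a list of rows, each a list of 5 numbers: the shift along the world's x, y, z in mm, then the turn about the world's z in rad, then the closure, from -1 (fully open) to 1 (shut). In form: [[tx, ty, tz, roll, jaw], ...]. A call has 1 to 12 rows; each row is the pose to reach, as a shift and turn from the pose measured when the call began; what a row does not reach only later rows make up. A row lasts 1/8 s, in which the tool goes at most 62.5 mm and 10.7 degrees, less where a joint would pass 70% of its speed; a pose out of reach is approached as far as the arm can. A call with a gripper value outside its range is refused whole. The fingers move at their own pace and stop on an object; the grip force is fixed at half the most. Time passes only in rows, so rows that repeat a pose let the fingers close. It gives the time, the measured TCP pose, the force and the opening at its end, in the units of the state.
- ctrl.get_obs(): the state, without advancing time (a new reading comes with each control period).
- get_image(name): name is "side" or "top" or "wrist"; returns the picture (480x640x3 uint8, blue, green, red); there is no depth.
- calibration(name): a dict with "fx", "fy", "cx", "cy" (pixels), "view" (4x4, takes a point from world to camera coordinates); the wrist camera has in their place "T_tool_cam" (4x4, takes a point from camera to tool coordinates, whose origin is the TCP and whose axes are the tool frame's). Camera axes: x right, y up, looking along -z (the intrinsics and any distortion apply to the point x, -y, -z); pixel columns grow to the right and rows downward; lengths in mm; the calibration is good to about 2 mm. A picture is of the moment at which its call begins: read the wrist's pose just before it. calibration takes no time and is no camera call.
- ctrl.close_job(): hands the job in, once; it reports no verdict.
The state is a dict: "t": time; "qpos": joint angles; "qvel": joint speeds; "joint_torque": joint torques, N m; "ee_pos": TCP position; "orientation": TCP orientation; "ft_force": force on the tool from outside, world axes, zero at the start; "moment": the same for the moment, N m; "width": finger opening in mm.
Only numpy, scipy, OpenCV 4.12 (cv2) and the standard library are available. Lean on these libraries where they do the work, as an engineer would, in place of code of your own. Each camera call takes 0.05 s, during which the arm holds its last target.

## Working session

There is one attempt and no reset: what is moved stays moved. The work goes in short steps, Python scripts to look and compute and a tool call to move; the robot and the scene stay as the last step left them, time stands still between calls to the robot, and variables do not carry over. Pictures are saved under pics/ and viewed, and the job is handed in when it is done.

Besides the shell and the picture viewer there is one more tool, called after "Emit:" as name(argument=value, ...), one argument or row to a line, values as JSON. move_arm: Moves the arm, as the interface text tells. Its arguments: {"type":"object","properties":{"rows":{"type":"array"}},"required":["rows"]}

```bash
mkdir -p pics
python3 - <<'E'
from workcell import ctrl,get_image,calibration
import cv2
o=ctrl.get_obs();print(o)
for n in("top","side","wrist"):
    c=calibration(n);print(n,c)
    cv2.imwrite(f"pics/{n}0.png",get_image(n))
E
```

```text
{'t': 0.0, 'qpos': array([-1.16200274e+00,  4.23828828e-01,  1.63069060e+00, -3.68997723e-06,
        1.08862073e+00, -1.89832887e-02]), 'qvel': array([-9.07279316e-04, -2.00272142e-04, -1.83728669e-03,  4.98357702e-05,
        1.45401643e-03, -7.73237300e-04]), 'joint_torque': array([ 2.37256558e-03, -5.44612527e+01, -2.73663998e+01,  6.45961706e-02,
        2.26832146e-02, -8.82911877e-05]), 'ee_pos': array([ 259.08786938, -568.14800173,  221.90897446]), 'orientation': array([ 1.9853829 ,  0.43285733, -1.98599843]), 'ft_force': array([-0.44634663, -0.01638305,  0.12133218]), 'moment': array([-0.02025739, -0.03971302, -0.02363423]), 'width': 88.04813645910644}
top {'fx': 535.5027701300385, 'fy': 535.5027701300385, 'cx': 318.20902329829084, 'cy': 238.0175020553995, 'view': array([[-1.72832674e-02, -9.99834360e-01, -5.70442751e-03,
        -9.17668292e+01],
       [ 9.90453336e-01, -1.79009229e-02,  1.36681187e-01,
        -5.49868436e+02],
       [-1.36760661e-01, -3.28767175e-03,  9.90598664e-01,
        -1.19520064e+03],
       [ 0.00000000e+00,  0.00000000e+00,  0.00000000e+00,
  
[... 248 characters left out ...]
01,  5.60001450e-01,  7.88840435e-01,
        -1.70892239e+02],
       [-3.00906221e-01, -7.29374402e-01,  6.14384593e-01,
        -1.37351830e+03],
       [ 0.00000000e+00,  0.00000000e+00,  0.00000000e+00,
         1.00000000e+00]])}
wrist {'fx': 357.8289335332202, 'fy': 357.8289335332202, 'cx': 318.55944533440214, 'cy': 238.23283207879692, 'T_tool_cam': array([[-4.19270058e-04,  2.65611442e-01, -9.64080072e-01,
        -1.61860266e+02],
       [ 9.99999695e-01, -5.24623761e-04, -5.79429053e-04,
        -6.42078391e-01],
       [-6.59682300e-04, -9.64080021e-01, -2.65611141e-01,
        -7.29957279e+01],
       [ 0.00000000e+00,  0.00000000e+00,  0.00000000e+00,
         1.00000000e+00]])}
```

View pics/top0.png

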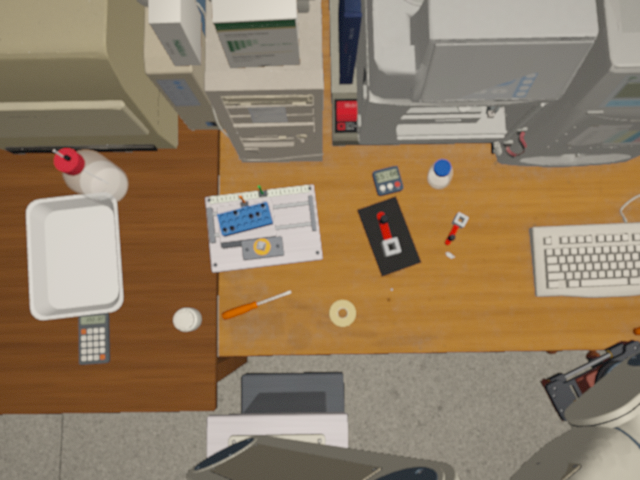

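View pics/side0.png

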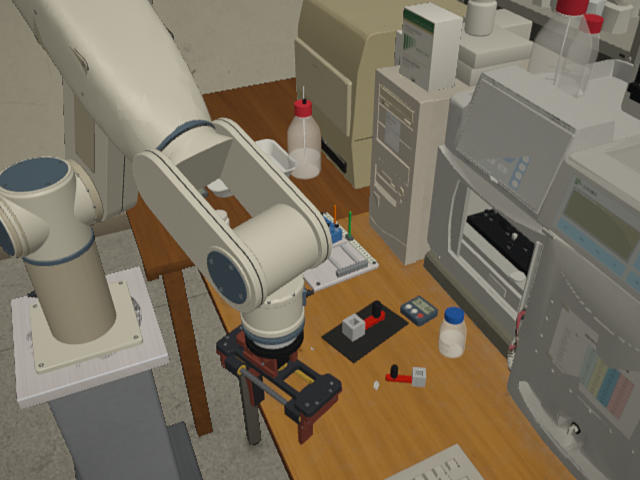

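View pics/wrist0.png

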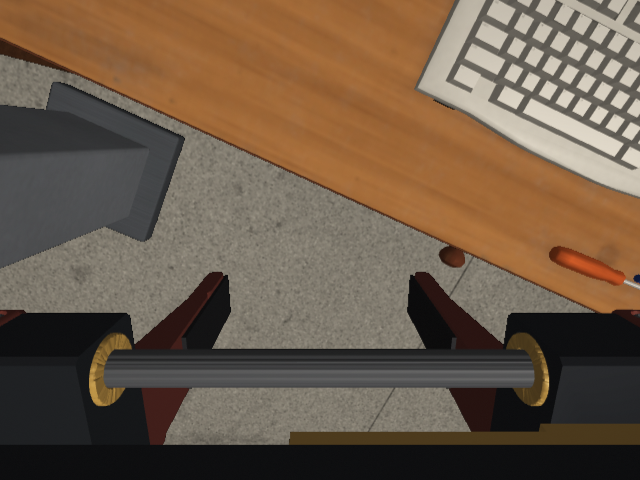

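```bash
cat > h.py <<'E'
from workcell import ctrl,get_image,calibration
import cv2,numpy as np
from scipy.spatial.transform import Rotation as R
def ray(n,u,v,obs=None):
    c=calibration(n)
    d=np.array([(u-c['cx'])/c['fx'],-(v-c['cy'])/c['fy'],-1.])
    if n=='wrist':
        T=np.eye(4);T[:3,:3]=R.from_rotvec(obs['orientation']).as_matrix();T[:3,3]=obs['ee_pos']
        M=T@c['T_tool_cam']
    else: M=np.linalg.inv(c['view'])
    return M[:3,3],M[:3,:3]@d
def atz(n,u,v,z,obs=None):
    p,d=ray(n,u,v,obs);return p+d*(z-p[2])/d[2]
def proj(n,P,obs=None):
    c=calibration(n)
    if n=='wrist':
        T=np.eye(4);T[:3,:3]=R.from_rotvec(obs['orientation']).as_matrix();T[:3,3]=obs['ee_pos']
        V=np.linalg.inv(T@c['T_tool_cam'])
    else: V=c['view']
    q=V@np.append(P,1);return c['cx']+c['fx']*q[0]/-q[2],c['cy']-c['fy']*q[1]/-q[2]
def tri(obsns):
    A=np.zeros((3,3));b=np.zeros(3)
    for p,d in obsns:
        d=d/np.linalg.norm(d);Q=np.eye(3)-np.outer(d,d);A+=Q;b+=Q@p
    return np.linalg.solve(A,b)
def crop(src,dst,x0,y0,x1,y1,s):
    im=cv2.imread(src)[y0:y1,x0:x1];cv2.imwrite(dst,cv2.resize(im,None,fx=s,fy=s,interpolation=cv2.INTER_CUBIC))
E
python3 - <<'E'
from h import *
crop('pics/top0.png','pics/top0a.png',340,170,480,280,5)
crop('pics/top0.png','pics/top0b.png',195,175,335,280,5)
print("hub top",atz('top',391,246,42),"knob",atz('top',381,215,58),"shaft",atz('top',262,246,122))
print("pad",[atz('top',*p,6) for p in((358,208),(398,198),(420,265),(380,275))])
E
```

```text
hub top [ 526.10431174 -267.61259419   42.        ] knob [ 595.60618396 -245.29660213   58.        ] shaft [521.42883965  18.7888293  122.        ]
pad [array([ 622.8658652, -197.2490622,    6.       ]), array([ 645.35585334, -293.21231807,    6.        ]), array([ 484.40500686, -338.6700399 ,    6.        ]), array([ 462.64660988, -244.27259569,    6.        ])]
```

View pics/top0a.png

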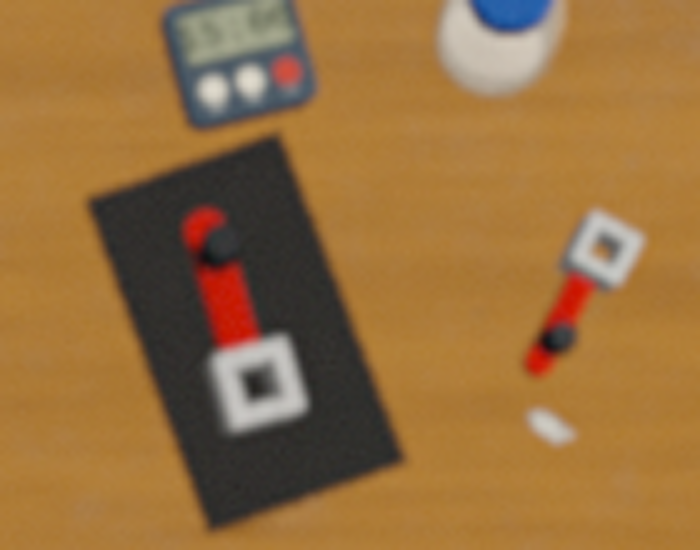

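View pics/top0b.png

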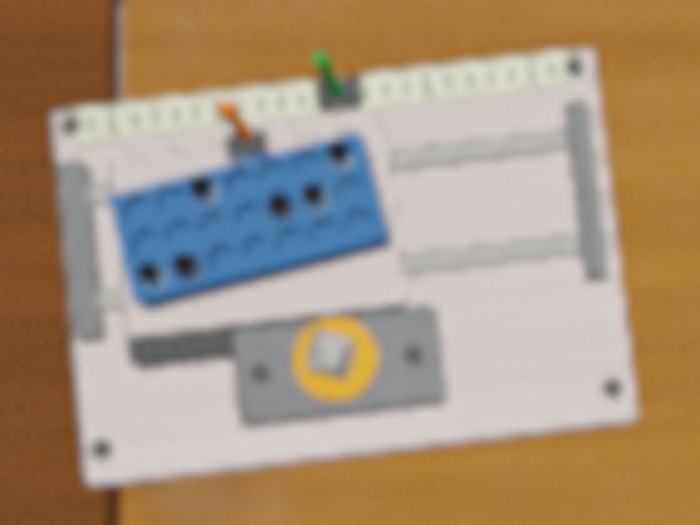

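Run:
```python
from h import *
o=ctrl.get_obs();M=R.from_rotvec(o['orientation']).as_matrix();print(M.round(3))
f=lambda x,y,x0,y0:(x0+x/5,y0+y/5)
h=atz('top',*f(260,383,340,170),42);k=atz('top',*f(222,240,340,170),58);print(h,k,np.linalg.norm((k-h)[:2]),np.arctan2(*(k-h)[1::-1]))
s=atz('top',*f(329,351,195,175),122);c=atz('top',*f(335,360,195,175),92);print(s,c)
a=atz('top',*f(90,487,195,175),5);b=atz('top',*f(636,423,195,175),5);print(a,b,np.arctan2(*(a-b)[1::-1]))
pt=atz('top',*f(225,108,195,175),95);mk=atz('top',*f(320,57,195,175),95);print(pt,mk)
```

```text
[[-0.     0.415 -0.91 ]
 [ 0.001 -0.91  -0.415]
 [-1.    -0.001 -0.   ]]
[ 524.68179246 -269.84750456   42.        ] [ 588.5418792  -252.78908772   58.        ] 66.09916992225256 0.261027195132633
[523.19990377  21.35294173 122.        ] [522.9610485   22.07649891  92.        ]
[475.72390251 146.72919294   5.        ] [ 501.28478591 -109.85626413    5.        ] 1.6700881107231107
[636.12288556  70.26037264  95.        ] [658.49659931  28.02720845  95.        ]
```

Emit:
move_arm(
  rows=[
    [60,70,0,0,-1],
    [120,140,0,-0.05,-1],
    [175,200,0,-0.1,-1],
    [230,260,0,-0.16,-1],
    [265,298,-20,-0.167,-1],
    [265,298,-60,-0.167,-1],
    [265,298,-90,-0.167,-1],
    [265,298,-90,-0.167,-1],
    [265,298,-90,-0.167,-1],
    [265,298,-90,-0.167,-1],
  ],
)

```text
t: 1.4
ee_pos: [524.4, -271.9, 133.8]
orientation: [2.085, 0.271, -2.081]
ft_force: [-0.0, -0.4, 0.3]
width: 88.1
```

Run:
```python
from h import *
o=ctrl.get_obs();print(o['t'],o['ee_pos'],o['qpos'],o['ft_force'])
cv2.imwrite("pics/w1.png",get_image('wrist'))
```

```text
1.4 [ 524.42592091 -271.8533264   133.8488606 ] [-4.98779329e-01  4.86579686e-01  1.76876454e+00  9.54318538e-04
  8.84253624e-01  8.12128160e-01] [-0.03706066 -0.37681424  0.33133341]
```

View pics/w1.png

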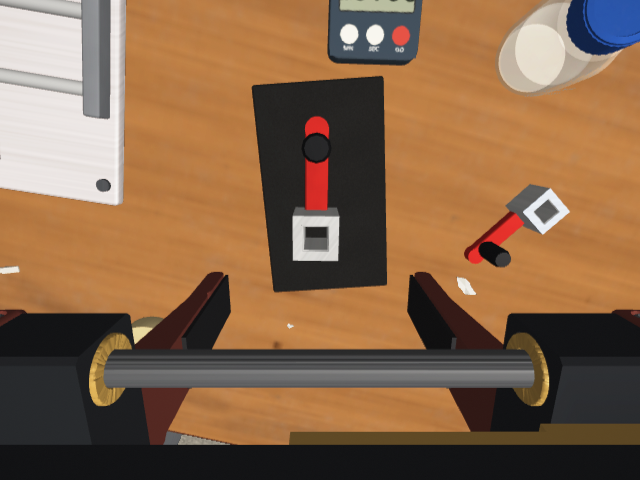

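Run:
```python
from h import *
crop('pics/w1.png','pics/w1a.png',250,60,400,300,2.5)
o=ctrl.get_obs()
h=atz('wrist',316,239,42,o);k=atz('wrist',316.5,148,58,o);print(h,k,np.linalg.norm((k-h)[:2]),np.arctan2(*(k-h)[1::-1]))
M=R.from_rotvec(o['orientation']).as_matrix();print(np.arctan2(M[1,1],M[0,1]))
P=[atz('wrist',*p,6,o) for p in((252,86),(383,77),(386,285),(274,291))];print(np.array(P).round(1),np.mean(P,0))
```

```text
[ 526.26605368 -268.87800423   42.        ] [ 589.46986806 -252.63310672   58.        ] 65.25809411205508 0.25157848792147436
-1.3116534267946705
[[ 619.7 -194.2    6. ]
 [ 651.  -287.6    6. ]
 [ 492.1 -340.7    6. ]
 [ 461.6 -247.7    6. ]] [ 556.07462124 -267.57547961    6.        ]
```

View pics/w1a.png

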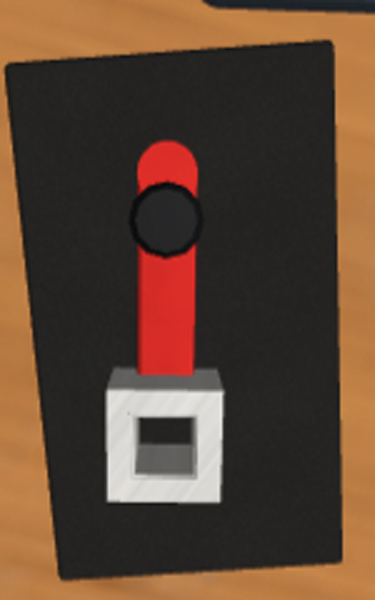

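Emit:
move_arm(
  rows=[
    [2,3,-40,-0.007,-1],
    [2,3,-85,-0.007,-1],
    [2,3,-121,-0.007,-1],
    [2,3,-122,-0.007,-1],
    [2,3,-122,-0.007,-1],
    [2,3,-122,-0.007,1],
    [2,3,-122,-0.007,1],
    [2,3,-122,-0.007,1],
    [2,3,-122,-0.007,1],
    [2,3,-122,-0.007,1],
  ],
)

```text
t: 2.7
ee_pos: [526.4, -268.8, 11.8]
orientation: [2.089, 0.264, -2.085]
ft_force: [0.2, 0.4, -0.4]
width: 41.5
```

Emit:
move_arm(
  rows=[
    [0,0,0,0,1],
    [0,0,0,0,1],
    [0,0,0,0,1],
    [0,0,0,0,1],
  ],
)

```text
t: 3.2
ee_pos: [526.4, -268.8, 11.8]
orientation: [2.089, 0.264, -2.085]
ft_force: [0.1, -0.5, -0.9]
width: 33.7
```

Emit:
move_arm(
  rows=[
    [0,0,40,0,1],
    [0,0,95,0,1],
    [-15,50,145,0,1],
    [-30,100,165,0,1],
    [-45,150,165,0,1],
    [-56,184,165,0,1],
    [-56,184,165,0,1],
    [-56,184,165,0,1],
    [-56,184,165,0,1],
  ],
)

```text
t: 4.32
ee_pos: [470.8, -85.6, 176.7]
orientation: [2.09, 0.263, -2.085]
ft_force: [-0.4, -0.1, -3.2]
width: 34.0
```

Run:
```python
from h import *
o=ctrl.get_obs();print(o['t'],o['ee_pos'],o['qpos'],o['ft_force'],o['width'])
cv2.imwrite("pics/w2.png",get_image('wrist'))
cv2.imwrite("pics/s2.png",get_image('side'))
```

```text
4.325 [470.77359046 -85.62750385 176.67689437] [-2.04807692e-01  2.74509696e-01  1.98526442e+00  3.14552833e-05
  8.79606463e-01  1.11477489e+00] [-0.37863855 -0.07960925 -3.2393512 ] 33.96660065529937
```

View pics/w2.png

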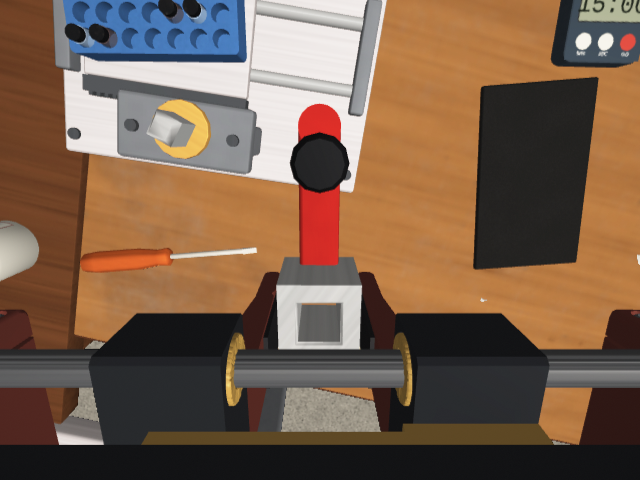

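Run:
```python
from h import *
crop('pics/w2.png','pics/w2a.png',100,70,270,190,4.6)
```

```text
(no output)
```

View pics/w2a.png

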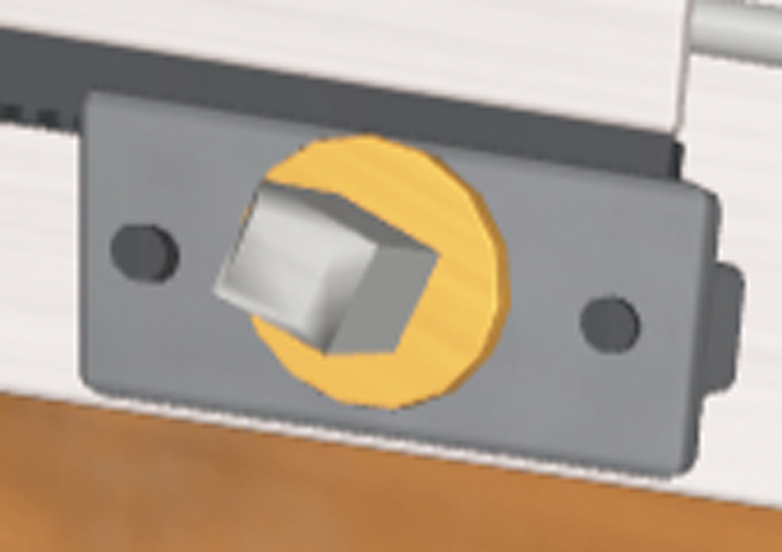

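```bash
python3 - <<'E'
from h import *
o=ctrl.get_obs()
f=lambda x,y:(100+x/4.6,70+y/4.6)
C=np.array([atz('wrist',*f(*p),117,o) for p in((262,185),(378,245),(327,353),(215,290))])[:,:2];print(C.round(1),C.mean(0))
for i in range(4):
    d=C[(i+1)%4]-C[i];print(np.linalg.norm(d),np.degrees(np.arctan2(d[1],d[0]))%90)
B=np.array([atz('wrist',*f(*p),92,o) for p in((438,255),(395,350))])[:,:2];d=B[1]-B[0];print(B,np.linalg.norm(d),np.degrees(np.arctan2(d[1],d[0]))%90)
cl=[atz('wrist',*f(*p),92,o)[:2] for p in((498,280),(370,135),(390,408))];print(cl)
print('held hub',atz('wrist',319.5,317,o['ee_pos'][2]-5.8+36,o))
# crank hub/knob yaw held
h=atz('wrist',319.5,317,o['ee_pos'][2]+30.2,o);k=atz('wrist',320,163,o['ee_pos'][2]+46.2,o);print(np.degrees(np.arctan2(*(k-h)[1::-1])),np.linalg.norm((k-h)[:2]))
M=R.from_rotvec(o['orientation']).as_matrix();print(np.degrees(np.arctan2(M[1,1],M[0,1])))
E
python3 - <<'E'
import sys;sys.path.insert(0,'.')
import os;os.chdir('.')
from h import *
crop('pics/s2.png','pics/s2a.png',280,180,420,300,5)
crop('pics/w2.png','pics/w2b.png',260,90,380,360,2.2)
E
```

```text
[[533.7  28.7]
 [530.2  13.3]
 [515.2  17.7]
 [519.4  32.9]] [524.62559455  23.16382067]
15.776849983912378 76.99822579626125
15.622557280070671 73.63055549685194
15.718048326589352 74.31902961289315
14.884677868754284 73.75639683268258
[[529.76219715  13.86398152]
 [515.17460447  17.78546985]] 15.105493409456436 74.95326951160288
[array([528.51192541,   4.97748941]), array([543.3195108 ,  25.69169401]), array([506.8295594 ,  17.22552278])]
held hub [473.80662005 -84.52267399 206.81467731]
14.365560046334554 62.29810931541817
-75.61972278506106
```

View pics/s2a.png

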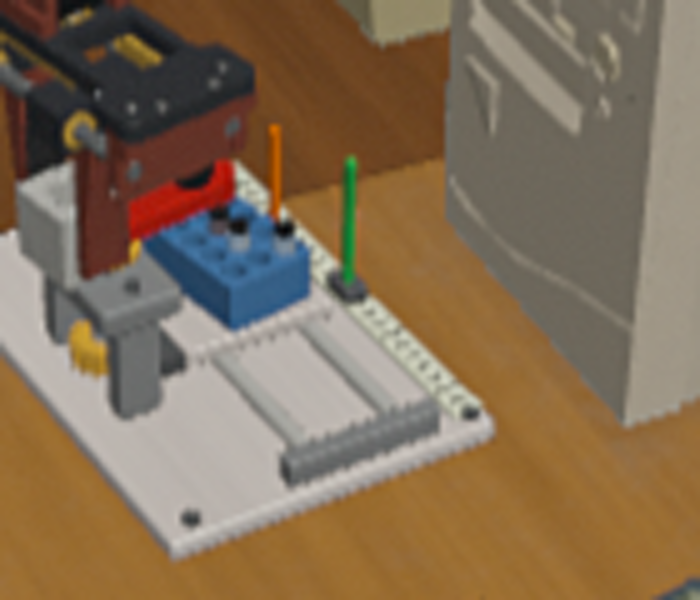

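View pics/w2b.png

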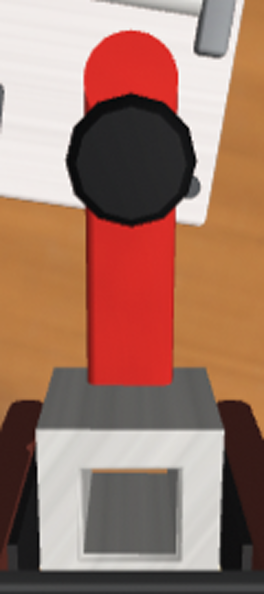

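Emit:
move_arm(
  rows=[
    [5,10,0,0.18,1],
    [10,20,0,0.36,1],
    [15,30,0,0.54,1],
    [20,40,0,0.72,1],
    [25,50,0,0.9,1],
    [30,60,0,1.08,1],
    [35,70,0,1.26,1],
    [40,80,0,1.44,1],
    [45,90,0,1.62,1],
    [50,100,0,1.8,1],
    [54,108,0,1.98,1],
    [54,108,0,2.16,1],
  ],
)

```text
t: 5.92
ee_pos: [525.2, 22.3, 176.4]
orientation: [0.568, 1.497, -0.566]
ft_force: [-0.2, -0.1, -2.6]
width: 34.0
```

```bash
cat > st.py <<'E'
from h import *
o=ctrl.get_obs();M=R.from_rotvec(o['orientation']).as_matrix()
print(o['t'],o['ee_pos'].round(2),'crankyaw',(np.degrees(np.arctan2(M[1,1],M[0,1]))+90).round(2),'q6',o['qpos'][5].round(3),o['ft_force'].round(1),o['moment'].round(2),o['width'].round(1),'tilt',np.degrees(np.arccos(-M[2,0])).round(2))
E
python3 st.py
```

```text
Traceback (most recent call last):
  File "st.py", line 3, in <module>
    print(o['t'],o['ee_pos'].round(2),'crankyaw',(np.degrees(np.arctan2(M[1,1],M[0,1]))+90).round(2),'q6',o['qpos'][5].round(3),o['ft_force'].round(1),o['moment'].round(2),o['width'].round(1),'tilt',np.degrees(np.arccos(-M[2,0])).round(2))
                                                                                                                                                                            ^^^^^^^^^^^^^^^^
AttributeError: 'float' object has no attribute 'round'
```

```bash
sed -i "s/o\['width'\].round(1)/round(o['width'],1)/" st.py
python3 st.py
```

```text
5.925 [525.16  22.29 176.38] crankyaw 138.46 q6 -0.828 [-0.2 -0.1 -2.6] [-0.03 -0.13  0.  ] 34.0 tilt 0.11
```

Emit:
move_arm(
  rows=[
    [0,0,0,0.18,1],
    [-0.5,0.5,0,0.36,1],
    [-0.7,0.5,-15,0.458,1],
    [-0.7,0.5,-35,0.458,1],
    [-0.7,0.5,-43,0.458,1],
    [-0.7,0.5,-43,0.458,1],
    [-0.7,0.5,-43,0.458,1],
  ],
)

```text
t: 6.8
ee_pos: [525.0, 22.6, 133.9]
orientation: [0.211, 1.561, -0.209]
ft_force: [0.0, -0.3, -2.0]
width: 34.0
```

```bash
python3 st.py
python3 - <<'E'
from h import *
for n in('side','top','wrist'): cv2.imwrite(f"pics/{n}3.png",get_image(n))
print(proj('side',np.array([524.5,22.8,122])),proj('side',np.array([524.5,22.8,128])))
crop('pics/side3.png','pics/side3a.png',250,170,390,290,5)
E
```

```text
6.8 [525.01  22.64 133.91] crankyaw 164.68 q6 -1.285 [ 0.  -0.3 -2. ] [ 0.07 -0.21  0.01] 34.0 tilt 0.08
(np.float64(299.30827631115284), np.float64(216.93826679983158)) (np.float64(299.2289061501846), np.float64(214.8630137238206))
```

View pics/side3a.png

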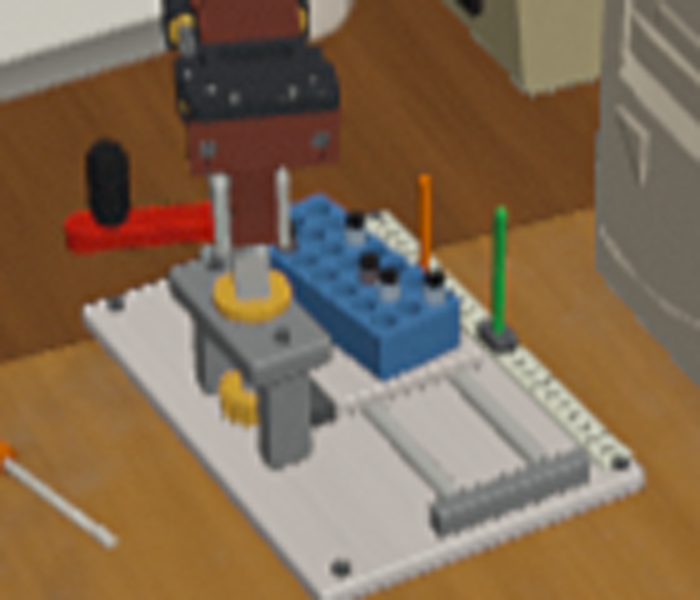

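View pics/wrist3.png

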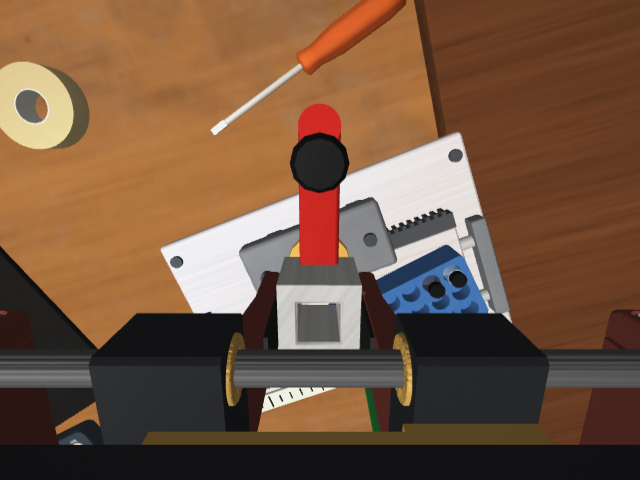

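Emit:
move_arm(
  rows=[
    [-0.5,0.2,-5,0,1],
    [-0.5,0.2,-9,0,1],
    [-0.5,0.2,-12,0,1],
    [-0.5,0.2,-15,0,1],
  ],
)

```text
t: 7.45
ee_pos: [524.3, 23.0, 118.7]
orientation: [0.211, 1.561, -0.209]
ft_force: [-0.3, -0.0, -2.4]
width: 33.9
```

```bash
python3 st.py
```

```text
7.45 [524.33  22.98 118.68] crankyaw 164.7 q6 -1.285 [-0.3 -0.  -2.4] [ 0.06 -0.14 -0.01] 33.9 tilt 0.08
```

Emit:
move_arm(
  rows=[
    [0,0,-5,0,1],
    [0,0,-10,0,1],
    [0,0,-15,0,1],
    [0,0,-18,0,1],
    [0,0,-20,0,1],
    [0,0,-20,0,1],
  ],
)

```text
t: 8.2
ee_pos: [524.3, 23.0, 98.6]
orientation: [0.211, 1.562, -0.209]
ft_force: [0.0, 0.7, -3.0]
width: 34.0
```

```bash
python3 st.py
```

```text
8.2 [524.3   22.99  98.59] crankyaw 164.7 q6 -1.285 [ 0.   0.7 -3. ] [ 0.03 -0.15 -0.01] 34.0 tilt 0.08
```

Emit:
move_arm(
  rows=[
    [0,0,-0.8,0,1],
    [0,0,-0.8,0,1],
    [0,0,-0.8,-0.15,1],
    [0,0,-0.8,-0.3,1],
    [0,0,-0.8,-0.45,1],
    [0,0,-0.8,-0.6,1],
    [0,0,-0.8,-0.75,1],
    [0,0,-0.8,-0.9,1],
  ],
)

```text
t: 9.2
ee_pos: [525.0, 23.0, 98.0]
orientation: [0.912, 1.371, -0.908]
ft_force: [0.9, 0.2, -3.0]
width: 33.9
```

```bash
python3 st.py
python3 - <<'E'
from h import *
for n in('side','top'): cv2.imwrite(f"pics/{n}4.png",get_image(n))
crop('pics/side4.png','pics/side4a.png',250,170,390,290,5)
E
```

```text
9.2 [524.99  23.    98.03] crankyaw 112.89 q6 -0.38 [ 0.9  0.2 -3. ] [-0.08 -0.4   0.2 ] 33.9 tilt 0.13
```

View pics/side4a.png

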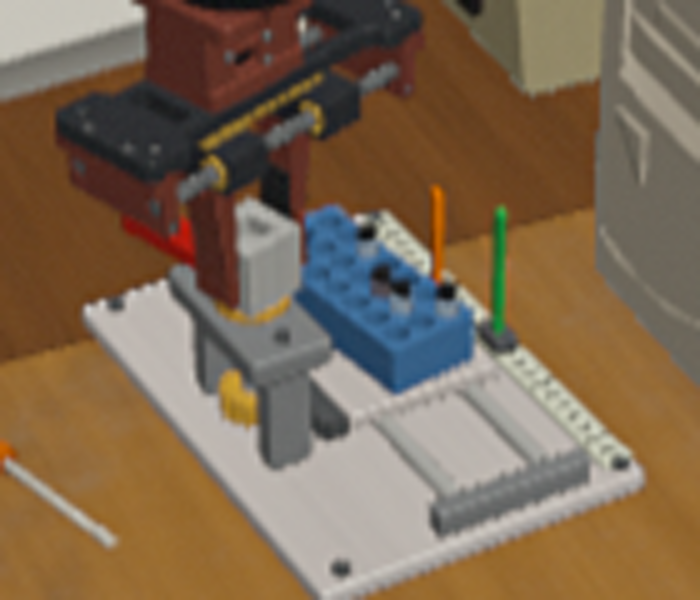

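Emit:
move_arm(
  rows=[
    [-0.5,0,0,-0.15,1],
    [-0.5,0,0,-0.3,1],
    [-0.5,0,0,-0.45,1],
    [-0.5,0,0,-0.6,1],
    [-0.5,0,0,-0.75,1],
    [-0.5,0,0,-0.9,1],
    [-0.5,0,0,-1.05,1],
    [-0.5,0,0,-1.2,1],
    [-0.5,0,0,-1.35,1],
    [-0.5,0,0,-1.5,1],
    [-0.5,0,0,-1.5,1],
  ],
)

```text
t: 10.68
ee_pos: [524.8, 22.9, 98.1]
orientation: [1.956, 0.473, -1.952]
ft_force: [2.5, 0.2, -4.9]
width: 33.8
```

```bash
python3 st.py
python3 - <<'E'
from h import *
for n in('side','top'): cv2.imwrite(f"pics/{n}5.png",get_image(n))
crop('pics/side5.png','pics/side5a.png',300,185,370,245,10)
crop('pics/top5.png','pics/top5a.png',195,175,335,280,5)
E
```

```text
10.675 [524.85  22.95  98.09] crankyaw 27.36 q6 1.117 [ 2.5  0.2 -4.9] [-0.06 -0.38  0.  ] 33.8 tilt 0.17
```

View pics/side5a.png

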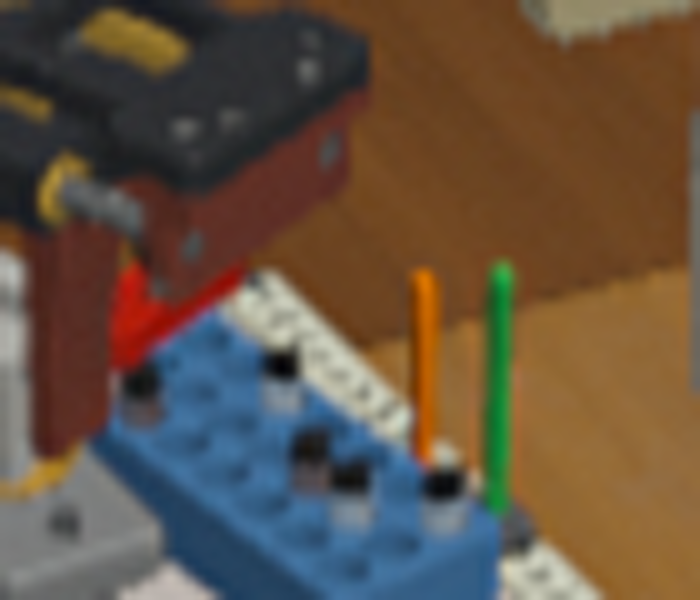

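View pics/top5a.png

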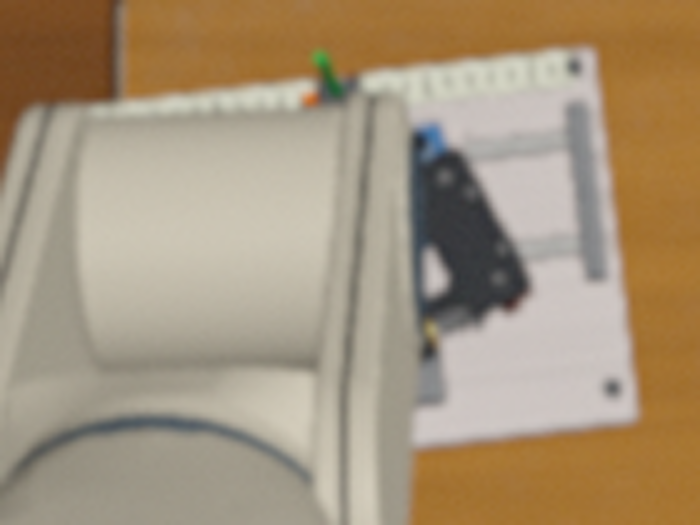

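Run:
```python
from h import *
yh=np.array([-0.0993,0.995]);xh=np.array([.995,.0993])
def rep(n,p,m):
    a=atz(n,*p,95)[:2];b=atz(n,*m,95)[:2];print(n,a.round(1),b.round(1),'pointer y in mark',((a-b)@yh).round(2),'x',((a-b)@xh).round(2))
rep('side',(342.5,212.2),(350.3,211.4))
rep('side',(335,205.6),(350,211.6))
rep('top',(195+309/5,175+98/5),(195+319/5,175+57/5))
rep('top',(195+225/5,175+108/5),(195+319/5,175+57/5))
```

```text
side [642.9  33.3] [661.9  28.5] pointer y in mark 6.71 x -18.43
side [638.1  67.4] [660.9  28. ] pointer y in mark 41.4 x -18.7
top [640.  33.] [658.5  28.5] pointer y in mark 6.3 x -18.0
top [636.1  70.3] [658.5  28.5] pointer y in mark 43.8 x -18.12
```

Emit:
move_arm(
  rows=[
    [-0.3,0,0,-0.1,1],
    [-0.3,0,0,-0.2,1],
    [-0.3,0,0,-0.3,1],
    [-0.3,0,0,-0.4,1],
    [-0.3,0,0,-0.4,1],
    [-0.3,0,0,-0.4,1],
  ],
)

```text
t: 11.52
ee_pos: [524.8, 23.0, 98.1]
orientation: [2.181, 0.086, -2.177]
ft_force: [3.6, -0.5, -6.4]
width: 33.6
```

```bash
python3 st.py
python3 - <<'E'
from h import *
for n in('side','top'): cv2.imwrite(f"pics/{n}6.png",get_image(n))
crop('pics/side6.png','pics/side6a.png',300,185,370,245,10)
crop('pics/top6.png','pics/top6a.png',230,175,300,225,10)
E
```

```text
11.525 [524.8   22.98  98.14] crankyaw 4.66 q6 1.515 [ 3.6 -0.5 -6.4] [ 0.08 -0.58  0.08] 33.6 tilt 0.18
```

View pics/side6a.png

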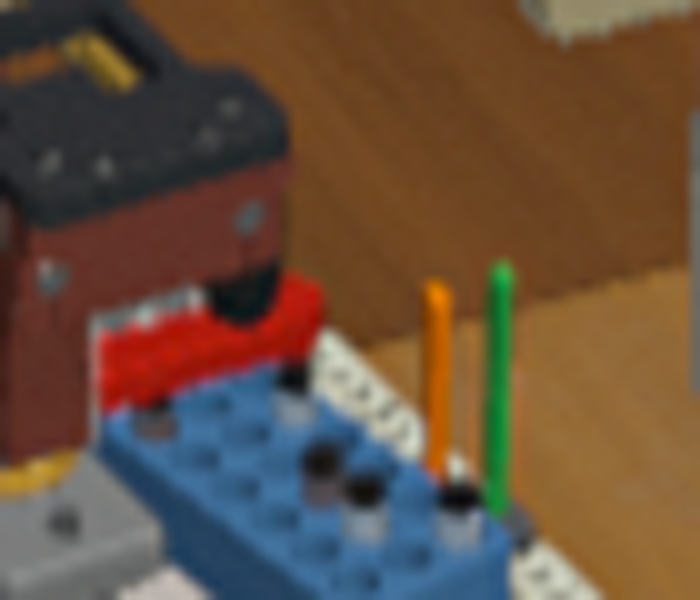

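View pics/top6a.png

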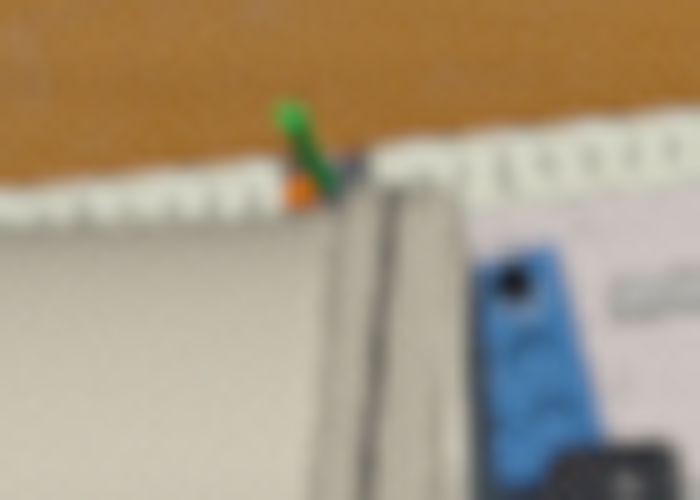

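Run:
```python
from h import *
yh=np.array([-0.0993,0.995]);xh=np.array([.995,.0993])
def rep(n,p,m):
    a=atz(n,*p,95)[:2];b=atz(n,*m,95)[:2];print(n,a.round(1),b.round(1),'pointer y in mark',((a-b)@yh).round(2),'x',((a-b)@xh).round(2))
rep('side',(343.8,213.4),(350.3,211.4))
rep('top',(259.8,193.4),(259,186))
```

```text
side [643.6  27.3] [661.9  28.5] pointer y in mark 0.66 x -18.32
top [642.6  26.3] [659.4  28. ] pointer y in mark -0.06 x -16.94
```

Emit:
move_arm(
  rows=[
    [0,0,0,0,1],
    [0,0,0,0,1],
    [0,0,0,0,1],
    [0,0,0,0,1],
    [-0.3,0,0,0.03,1],
    [-0.3,0,0,0.03,1],
  ],
)

```text
t: 12.38
ee_pos: [524.7, 22.9, 98.3]
orientation: [2.166, 0.117, -2.161]
ft_force: [3.4, 0.6, -3.9]
width: 33.6
```

```bash
python3 st.py
```

```text
12.375 [524.66  22.92  98.3 ] crankyaw 6.35 q6 1.485 [ 3.4  0.6 -3.9] [-0.02 -0.54  0.04] 33.6 tilt 0.19
```

Emit:
move_arm(
  rows=[
    [0.6,0,0,0,1],
    [0.8,0,6,0,1],
    [0.8,0,12,0,1],
    [0.8,0,18,0,1],
    [0.8,0,26,0,1],
    [0.8,0,36,0,1],
    [0.8,0,50,0,1],
    [0.8,0,70,0,1],
    [0.8,0,75,0,1],
  ],
)

```text
t: 13.5
ee_pos: [526.4, 22.9, 175.1]
orientation: [2.169, 0.117, -2.158]
ft_force: [0.8, -0.2, -2.6]
width: 33.7
```

```bash
python3 st.py
python3 - <<'E'
from h import *
for n in('side','wrist'): cv2.imwrite(f"pics/{n}7.png",get_image(n))
crop('pics/side7.png','pics/side7a.png',250,170,390,290,5)
E
```

```text
13.5 [526.42  22.95 175.08] crankyaw 6.35 q6 1.484 [ 0.8 -0.2 -2.6] [0.03 0.06 0.03] 33.7 tilt 0.33
```

View pics/side7a.png

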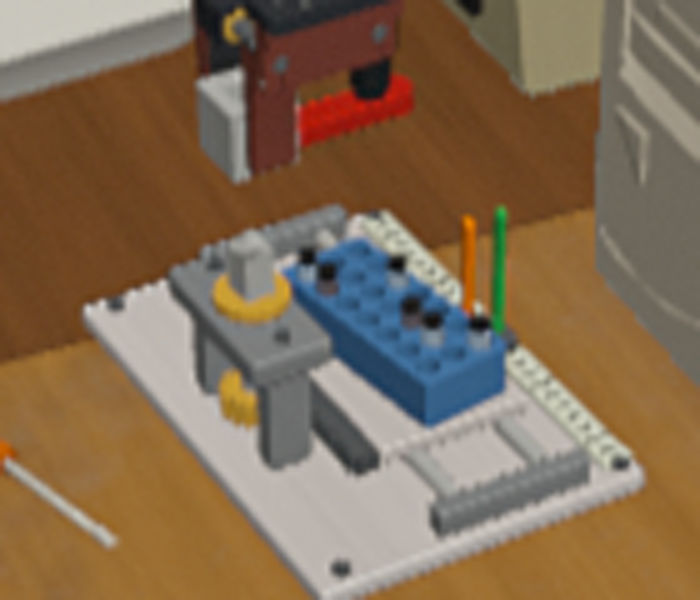

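View pics/wrist7.png

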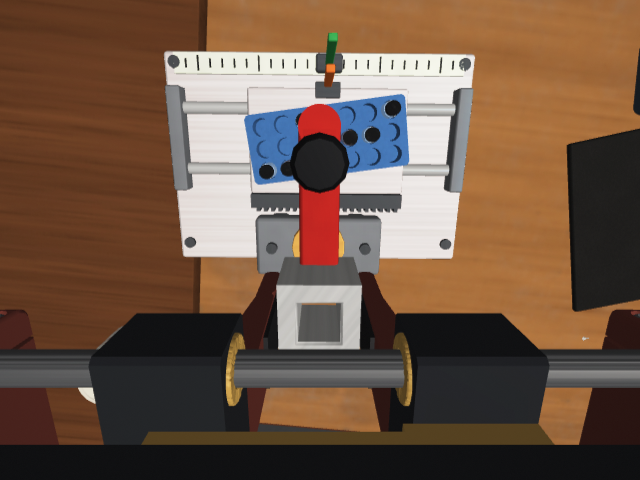

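Emit:
move_arm(
  rows=[
    [0,-45,0,0.02,1],
    [0,-100,0,0.06,1],
    [0,-155,0,0.1,1],
    [0,-210,0,0.14,1],
    [0,-265,0,0.17,1],
    [0,-297,0,0.17,1],
    [0,-297,-40,0.17,1],
    [0,-297,-90,0.17,1],
    [0,-297,-130,0.17,1],
    [0,-297,-150,0.17,1],
    [0,-297,-150,0.17,1],
  ],
)

```text
t: 14.98
ee_pos: [524.9, -273.5, 22.7]
orientation: [2.072, 0.292, -2.069]
ft_force: [1.3, -0.7, -2.4]
width: 33.8
```

```bash
python3 st.py
python3 - <<'E'
from h import *
for n in('side','top'): cv2.imwrite(f"pics/{n}8.png",get_image(n))
crop('pics/top8.png','pics/top8a.png',195,175,335,280,5)
E
```

```text
14.975 [ 524.91 -273.54   22.68] crankyaw 16.09 q6 0.789 [ 1.3 -0.7 -2.4] [-0.01  0.   -0.  ] 33.8 tilt 0.09
```

View pics/side8.png

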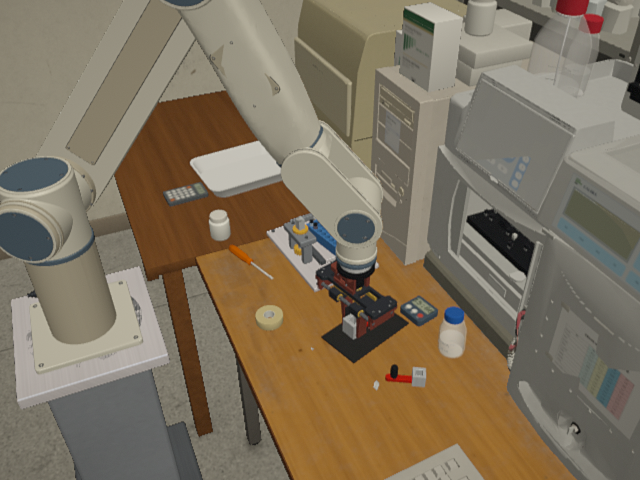

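View pics/top8a.png

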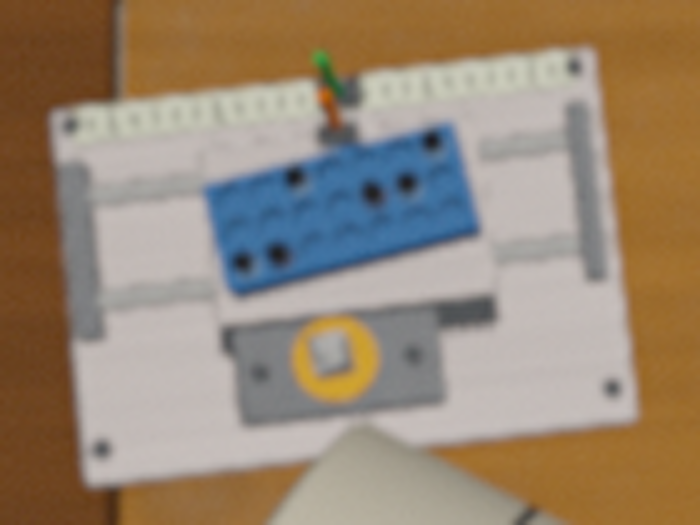

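Run:
```python
from h import *
yh=np.array([-0.0993,0.995]);xh=np.array([.995,.0993])
def rep(n,p,m):
    a=atz(n,*p,95)[:2];b=atz(n,*m,95)[:2];print(n,a.round(1),b.round(1),'pointer y in mark',((a-b)@yh).round(2),'x',((a-b)@xh).round(2))
rep('top',(195+325/5,175+93/5),(195+320/5,175+57/5))
o=dict(ee_pos=np.array([526.42,22.95,175.08]),orientation=np.array([2.169,.117,-2.158]))
a=atz('wrist',331,69,95,o)[:2];b=atz('wrist',333,37,95,o)[:2];print(a,b,(a-b)@yh,(a-b)@xh)
e=[atz('wrist',*p,5,o)[:2] for p in((165,52),(475,56),(174,61),(465,64))];
for i in(0,2):
  d=e[i]-e[i+1];print(np.arctan2(d[1],d[0]))
crop('pics/top8.png','pics/top8b.png',240,175,280,215,15)
crop('pics/wrist7.png','pics/w7b.png',290,20,380,110,7)
```

```text
top [642.1  25.8] [658.5  28. ] pointer y in mark -0.55 x -16.53
[642.20208732  28.4162481 ] [660.10825676  29.35048787] 0.8485140572667143 -17.909408605529972
1.670742038184328
1.6729888276110159
```

View pics/top8b.png

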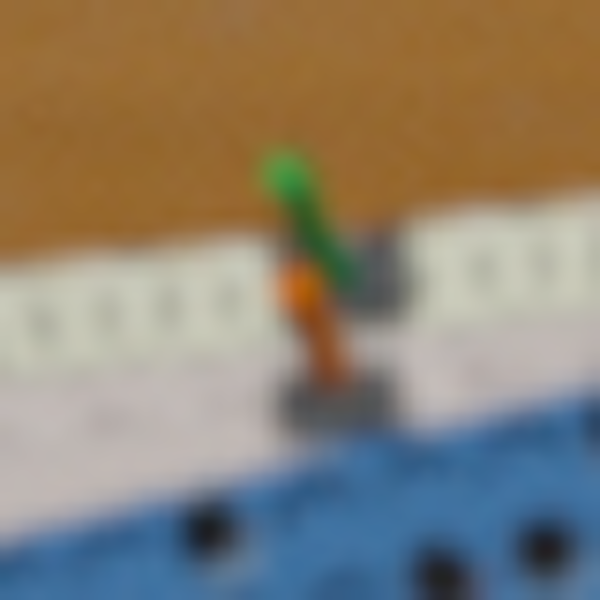

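View pics/w7b.png

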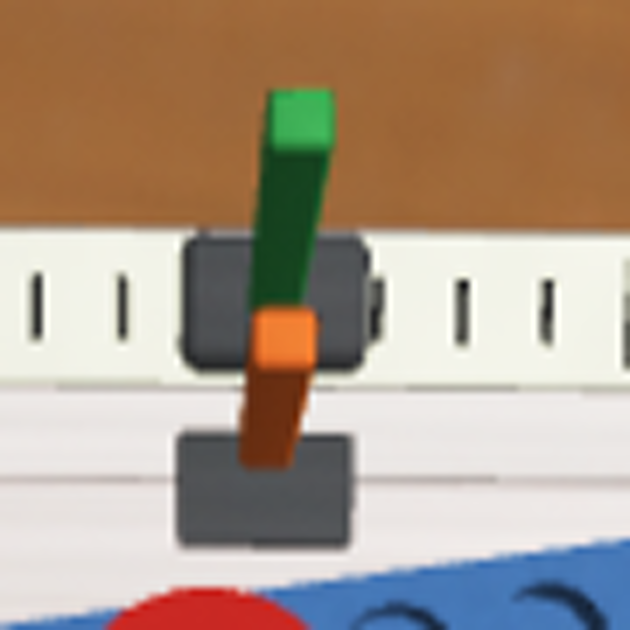

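Emit:
move_arm(
  rows=[
    [0,0,-5,0,1],
    [0,0,-9,0,1],
    [0,0,-10.3,0,1],
    [0,0,-10.3,0,1],
    [0,0,-10.3,0,1],
  ],
)

```text
t: 15.7
ee_pos: [526.7, -274.5, 14.8]
orientation: [2.075, 0.289, -2.064]
ft_force: [-0.4, 0.1, -2.0]
width: 34.0
```

```bash
python3 st.py
```

```text
15.7 [ 526.66 -274.47   14.76] crankyaw 16.09 q6 0.789 [-0.4  0.1 -2. ] [-0.01  0.04  0.04] 34.0 tilt 0.35
```

Emit:
move_arm(
  rows=[
    [0,0,-1.5,0,1],
    [0,0,-2.7,0,1],
    [0,0,-2.7,0,1],
    [0,0,-2.7,0,1],
  ],
)

```text
t: 16.2
ee_pos: [526.7, -274.5, 12.0]
orientation: [2.075, 0.289, -2.064]
ft_force: [-0.4, 0.1, -1.6]
width: 33.8
```

```bash
python3 st.py
```

```text
16.2 [ 526.69 -274.46   12.05] crankyaw 16.09 q6 0.789 [-0.4  0.1 -1.6] [-0.   -0.01  0.05] 33.8 tilt 0.35
```

Contact is just beginning; now I open the gripper.

Emit:
move_arm(
  rows=[
    [0,0,0,0,-1],
    [0,0,0,0,-1],
    [0,0,0,0,-1],
    [0,0,0,0,-1],
    [0,0,0,0,-1],
    [0,0,30,0,-1],
    [0,0,70,0,-1],
    [0,0,120,0,-1],
    [0,0,150,0,-1],
    [0,0,150,0,-1],
  ],
)

```text
t: 17.45
ee_pos: [528.2, -275.3, 164.7]
orientation: [2.078, 0.286, -2.058]
ft_force: [0.0, 0.5, -1.2]
width: 88.1
```

```bash
python3 st.py
python3 - <<'E'
from h import *
o=ctrl.get_obs()
for n in('side','wrist'): cv2.imwrite(f"pics/{n}9.png",get_image(n))
crop('pics/side9.png','pics/side9a.png',290,190,430,310,5)
E
```

```text
17.45 [ 528.17 -275.26  164.69] crankyaw 16.09 q6 0.789 [ 0.   0.5 -1.2] [0.02 0.01 0.04] 88.1 tilt 0.65
```

View pics/wrist9.png

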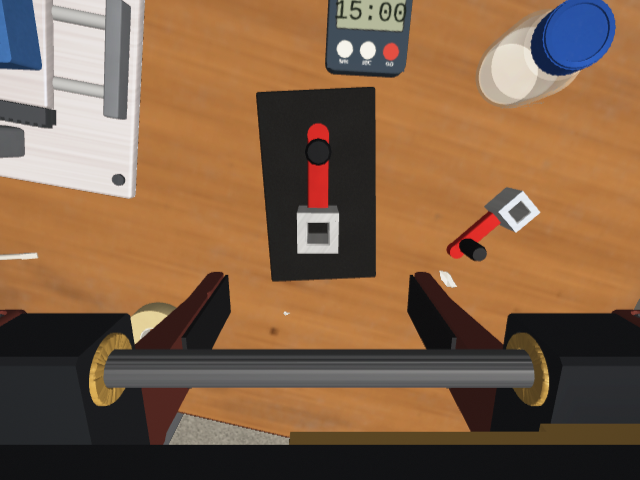

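View pics/side9a.png

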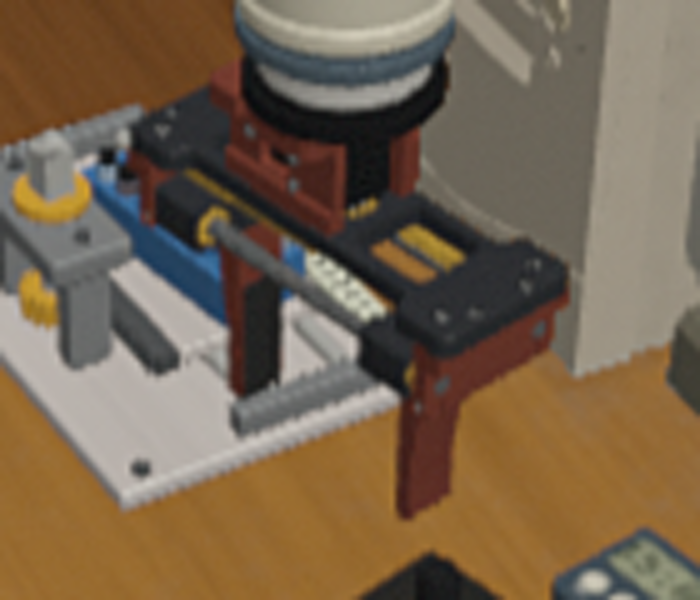

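Run:
```python
from h import *
cv2.imwrite("pics/top10.png",get_image('top'))
crop('pics/top10.png','pics/top10b.png',230,175,430,295,4)
```

```text
(no output)
```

View pics/top10b.png

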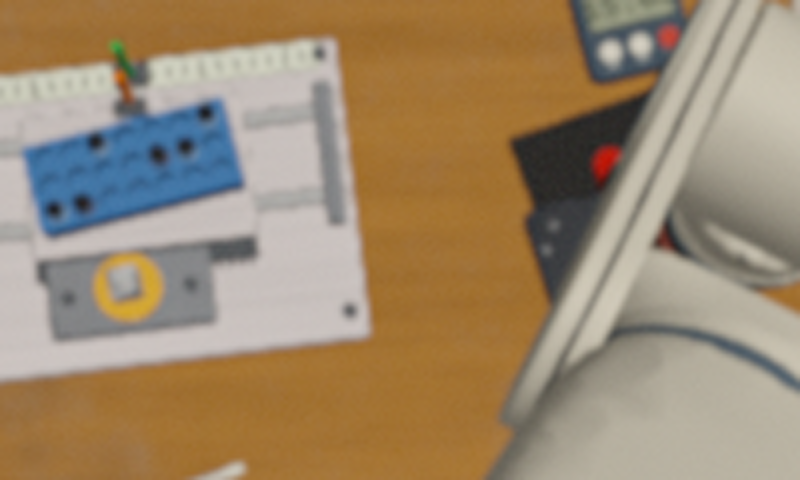

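The pointer is still in line with the mark: their tips are at about (121,75) and (117,46) in the crop. The crank lies on the pad and the gripper is clear, so I hand in.

```bash
python3 -c "
from workcell import ctrl
print(ctrl.close_job())"
```

```text
the job is handed in; nothing more can be done
None
```

I fitted the red crank onto the square shaft, wound it clockwise, lifted it off and laid it back on the pad, then handed the job in at about 17.5 s. No verdict was reported.

- **Winding:** I turned the crank by gripping its hub and rotating the wrist about 2.8 rad, instead of pushing the knob as the task suggested. The wrist moment stayed near 0.2 N·m.
- **Seating:** The hub went down to about 0.2 mm from where I put the collar height, with no sign of jamming on the way.
- **Pointer and mark:** After lift-off the top camera put the pointer at −0.6 mm from the mark and the wrist camera put it at +0.85 mm. They disagree by about 1.4 mm, but both are well inside the 4 mm limit. The last top picture showed it unchanged.
- **Crank on the pad:** The last wrist picture showed it lying flat with hub and knob over the pad. The gripper was open and about 150 mm above it.
- **Bystanders:** None looked moved in the pictures, but I did not measure their positions. The jar was not in the last pictures.

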